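Hang the cutter bin on the louvred rack

ROBOT

A 6-joint arm with a two-finger parallel gripper is mounted at the origin on the work surface. World frame = base frame: x ahead of the robot, y to its left, z up, the work surface at z = 0. Lengths are in m, angles in rad, forces in N, time in s.
With the tool pointing down it reaches from about 0.325 to 0.875 m from the base axis. Payload 4.4 kg.
Tool frame: the origin (TCP) lies on the centre line of the jaws, within the pads' length; the fingertips stand 22 mm ahead of it and the grasp point (between the pads) lies 3 mm ahead of it; z points along the fingers, y is the direction in which the jaws open and shut (so a half turn about z gives the same grasp; the last joint's range is limited). The gripper opens to 85 mm and grips with 20 to 120 N. Pads are 22 mm wide; open, the fingers measure 114 mm over their backs; the gripper's body (76 mm by 85 mm) begins 54 mm behind the grasp point. The pads swing forward as they close: fully open they stand 13 mm farther back than shut.
Start: joints at [1.022, 0.207, 1.542, -0, 1.393, -0.15], TCP at [0.223, 0.53, 0.253] pointing down, gripper open.
Joint ranges: [-2.73, 2.73], [-0.86, 2.22], [0.23, 2.46], [-1.11, 4.25], [0.08, 2.63], [-2.82, 2.82]. Speed limits (rad/s): [2.79, 2.79, 3.14, 3.14, 3.14, 3.14].

INTERFACE

Orientations are given as a unit quaternion [w, x, y, z].
In Python, from cell import robot gives the robot as it stands.
- The arm moves only by the tool drive_tool, never from a script. Its argument "commands" is a list of rows, each an object of numbers: "tx", "ty", "tz": the shift along the world's x, y, z in mm; "ax", "ay", "az": the turn, a rotation vector about the world's x, y, z in degrees; "claw": the closure, from 0 (fully open) to 1 (shut). In form: [{"tx": .., "ty": .., "tz": .., "ax": .., "ay": .., "az": .., "claw": ..}, ...]. A call has 1 to 20 rows; each row shifts and turns the commanded pose from where the row before left it; what a row does not reach is not made up. A row lasts 1/10 s, in which the tool goes at most 50 mm and 8.59 degrees, less where a joint would pass 70% of its speed; a pose out of reach is approached as far as the arm can. A call is refused whole if a number of a shift passes 50 or a number of a turn 8.59, either way. A call with a gripper value outside its range is refused whole. The fingers move at their own pace and stop on an object; "squeeze" is the grip in N (left out, the last holds). Time passes only in rows, so rows that do not move let the fingers close. It gives the time, the measured TCP pose, the force and the opening at its end, in the units of the state.
- robot.state(): the state, without advancing time (a new reading comes with each control period).
- robot.read_camera(name): name is "scene" or "top"; returns a dict with "img" (400x640x3 uint8, blue, green, red), "intrinsics" (3x3 intrinsics, pixels), "dist_coeffs" ([k1, k2, p1, p2, k3] as OpenCV has them; the pictures are not rectified), "origin" and "rotation" of the camera in the world. Camera axes: x right, y down, z forward; pixel columns grow to the right and rows downward; lengths in m; the calibration is good to about 2 mm. A picture is of the moment at which its call begins. There is no depth.
- robot.job_done(): hands the job in, once; it reports no verdict.
The state is a dict: "time_s": time; "q": joint angles; "qd": joint speeds; "tau": joint torques, N m; "eef_pos": TCP position; "eef_rot": TCP orientation; "force": force on the tool from outside, world axes, zero at the start; "moment": the same for the moment, N m; "gripper_width": finger opening in m.
Only numpy, scipy, OpenCV 4.12 (cv2) and the standard library are available. Lean on these libraries where they do the work, as an engineer would, in place of code of your own. Each camera call takes 0.05 s, during which the arm holds its last target. There are 200 camera calls.

TASK

Slide the hanging white cutter bin along the rail, without unhooking it, right up to the rack's end plate that carries the white tag. Then pick up the blue bin, lift its back lip over the rail and let it down so that the lip catches fully and it hangs level in the space left beside the blue tag. Leave the cake, the bottle and the cup where they stand.

Things in the scene. Friction and masses are not known exactly. Their poses are not given: they have to be found in the camera images.
- rack: Grey rack, fixed, turned up to 13 deg. Origin on the table under the rail's middle; x away from the side bins hang on, y along the rail. Rail: round bead 8 mm thick, top 160 mm up, clear length 240 mm (y +-120). Below it a panel with louvres out to 8 mm at the front (-x). 10 mm end plates beyond y = +-120 mm (x -60 to +25, 175 mm high) stop the bins.
- white_tag: White tag, 50 x 12 x 16 mm, fixed on top of one end plate of the rack (either end). Origin at its underside's centre: on the rail's line, 125 mm from the rack's middle, 175 mm up. Axes as the rack's.
- blue_tag: Blue tag, otherwise like the white one, on the other end plate.
- white_bin_handle (a point): Centre of the white bin's black handle bar: 14 x 14 mm section, 100 mm long along the bin's y, over the bin's middle, 100 mm above its underside, on 26 mm wide uprights that continue the side walls. Bin: 95 deep (x) x 100 wide (y) x 75 mm high, 4 mm walls, 0.2 to 0.45 kg; x points to its lip, z up. Starts hanging mid-rail with 55 to 85 mm free each side.
- white_bin_lip (a point): Top of the white bin's lip slot, mid-width: 71 mm above the bin's underside, 54 mm from its middle toward +x, 29 mm below the bar's centre; axes as the bin's. On the hung bin it lies on the rail's top (underside 89 mm up, middle about 56 mm before the rail). The bin slides along the rail if its side is pushed near the rail with a few newtons.
- blue_bin_handle (a point): Centre of the blue bin's handle bar. The bin is of the same make, sizes, mass and axes as the white one. It starts standing on the table, left or right of the rack, turned up to 50 deg, with its lip (+x) roughly away from the robot.
- blue_bin_lip (a point): Top of the blue bin's lip slot, mid-width, placed as on the white bin. The 90 mm wide lip leaves the rim at the back (+x), level for 13 mm, then 21 mm down, flaring outward; its tip is 75 mm from the bin's middle. The slot between back wall and lip is 13 mm wide at the top, 20 mm at the open bottom, and takes the rail.
- cake: Round sponge cake on a board, 156 mm across, 56 mm high, loose, on the other side from the blue bin; leave it alone. Origin at its underside's centre.
- bottle: Amber glass bottle with a white cap, 60 mm across, 160 mm high, loose; leave it alone. Origin at its underside's centre.
- cup: Black cup, 72 mm across, 70 mm high, loose; leave it alone. Origin at its underside's centre.
Mind the look-alikes: they are no part of the job. What is shaped like the part that bears blue_bin_handle but pink is not meant. Of the things that look like the part that bears white_bin_handle, the smaller one is meant.

How it is judged:
On the way, in this order (a step that is already met when the one before it is completed fails the run):
1. the white bin, still hooked on the rail, stands at the end plate with the white tag (gap at most about 15 mm) (z of white_bin_lip in the frame of rack between 0.154 and 0.166 m and x of white_bin_lip in the frame of rack between -0.012 and 0.012 m and y of white_bin_lip in the frame of rack between -0.08 and 0.08 m and angle between white_bin_lip's own z axis and vertical below 0.2 rad and angle between the x axis of white_bin_lip and the x axis of rack, either way round below 0.2 rad and horizontal distance between white_bin_lip and white_tag below 0.072 m), for 0.2 s.
2. the blue bin hangs by its lip on the rail, beside the blue tag (z of blue_bin_lip in the frame of rack between 0.154 and 0.166 m and x of blue_bin_lip in the frame of rack between -0.012 and 0.012 m and y of blue_bin_lip in the frame of rack between -0.08 and 0.08 m and angle between blue_bin_lip's own z axis and vertical below 0.2 rad and angle between the x axis of blue_bin_lip and the x axis of rack, either way round below 0.2 rad and horizontal distance between blue_bin_lip and blue_tag below 0.11 m), for 0.2 s.
At the end, for the whole second after the job is handed in: Both bins hang free on the rail, lips fully caught (within 6 mm in height, 12 mm across the rail, tilt and skew under 11 degrees): the white one within 15 mm of the white-tagged end plate, the blue one between it and the blue tag (all of step 1 and all of step 2); the robot touches nothing.
It fails at once if the white bin is lifted off the rail (z of white_bin_lip in the frame of rack above 0.178 m or z of white_bin_lip in the frame of rack below 0.14 m).
It fails at once if the cake is pushed away or knocked over (distance of cake from where it was at the start of the episode above 0.025 m or angle between cake's own z axis and vertical above 0.35 rad).
It fails at once if the bottle is pushed away or knocked over (distance of bottle from where it was at the start of the episode above 0.025 m or angle between bottle's own z axis and vertical above 0.35 rad).
It fails at once if the cup is pushed away or knocked over (distance of cup from where it was at the start of the episode above 0.025 m or angle between cup's own z axis and vertical above 0.35 rad).
It also fails if it takes over 58 s, if anything falls off the work surface, if the arm or the gripper's body presses on something with over 40 N, if the wrist force passes 120 N, or if a joint passes its speed limit or range.

## Working session

There is one attempt and no reset: what is moved stays moved. The work goes in short steps, Python scripts to look and compute and a tool call to move; the robot and the scene stay as the last step left them, time stands still between calls to the robot, and variables do not carry over. Pictures are saved under pics/ and viewed, about 8 in all and at most 12, crops included, and the job is handed in when it is done.

Besides the shell and the picture viewer there is one more tool, called after "Call:" as name([rows], argument=value, ...), one row to a line, values as JSON. drive_tool: Moves the arm, as the interface text tells. Its arguments: {"type":"object","properties":{"commands":{"type":"array","items":{"type":"object","properties":{"tx":{"type":"number"},"ty":{"type":"number"},"tz":{"type":"number"},"ax":{"type":"number"},"ay":{"type":"number"},"az":{"type":"number"},"claw":{"type":"number"}}}},"squeeze":{"type":"number"}},"required":["commands"]}

```bash
mkdir -p pics
cat > h.py <<'E'
import numpy as np, cv2
from cell import robot
def shot(n,name=None):
    c=robot.read_camera(n)
    if name: cv2.imwrite(f'pics/{name}.png',c['img'])
    np.savez(f'pics/{n}_last.npz',**{k:np.array(v) for k,v in c.items()})
    return c
def load(n): return dict(np.load(f'pics/{n}_last.npz'))
def ray(c,u,v):
    p=cv2.undistortPoints(np.array([[[u,v]]],float),np.array(c['intrinsics']),np.array(c['dist_coeffs']))[0,0]
    d=np.array(c['rotation'])@np.array([p[0],p[1],1]); return np.array(c['origin']),d
def onz(c,u,v,z):
    o,d=ray(c,u,v); return o+d*(z-o[2])/d[2]
def proj(c,P):
    R=np.array(c['rotation']); P=np.atleast_2d(P).astype(float)
    return cv2.projectPoints((P-c['origin'])@R,np.zeros(3),np.zeros(3),np.array(c['intrinsics']),np.array(c['dist_coeffs']))[0][:,0]
E
python3 - <<'E'
from h import *
for n in('scene','top'):
    c=shot(n,n+'0'); print(n,c['origin'],np.round(c['rotation'],3).tolist(),c['intrinsics'][0][0])
print(robot.state())
E
```

```text
scene [1.09111089 0.21676904 1.08828809] [-0.165, 0.603, 0.749, -0.216] 457.2460606864985
top [0.3403732  0.05457654 1.23980066] [-0.068, 0.706, -0.703, 0.055] 374.5554508525575
{'time_s': 0.1, 'q': array([ 1.02150154e+00,  2.07391867e-01,  1.54280033e+00,  5.75914255e-06,
        1.39349191e+00, -1.50489798e-01]), 'qd': array([ 0.00238493, -0.00315725, -0.00209623, -0.00152759, -0.00263453,
        0.00050359]), 'tau': array([-1.46619743e-03, -3.84091938e+01, -2.92547679e+01, -2.24947089e-04,
        4.80202289e-03, -8.66684729e-06]), 'eef_pos': array([0.22295347, 0.52933264, 0.25221451]), 'eef_rot': array([-3.61134785e-04,  1.98084095e-01,  9.80184471e-01, -9.81397057e-04]), 'force': array([-0.70602164,  0.01420159, -0.25068319]), 'moment': array([ 0.01763175, -0.03192445,  0.05087954]), 'gripper_width': 0.08519837675899036}
```

View pics/scene0.png

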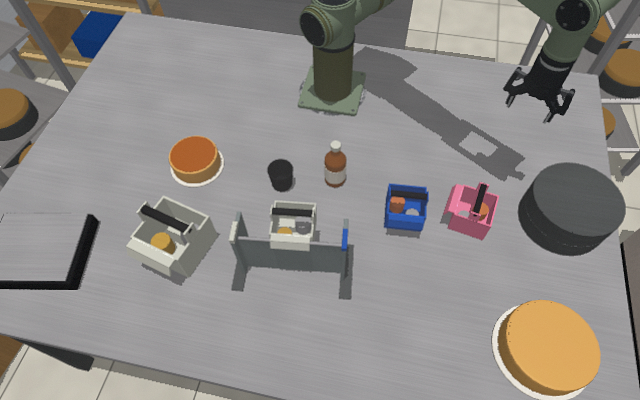

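View pics/top0.png

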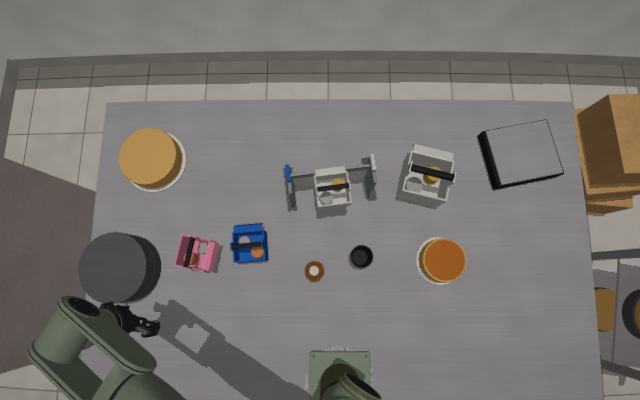

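The scene view shows the white hung bin at (292,222), a large white bin at (172,238), the blue bin at (406,207), the pink one at (472,210), the blue tag at (345,235), the white tag at (237,228), the cup at (281,175) and the bottle at (336,165).

In the top view the candidates are:
- **White:** hanging and small at (332,187), or large on the table at (430,175). I choose the hung one.
- **Blue:** (249,245), with the pink look-alike at (197,254). I choose the blue one.

I'll check both choices in a crop.

Run:
```python
from h import *
t=load('top')['img'][140:290,220:390]; s=load('scene')['img'][150:300,220:440]
a=cv2.resize(t,None,fx=3.5,fy=3.5,interpolation=cv2.INTER_CUBIC)
cv2.imwrite('pics/crop_t.png',a)
cv2.imwrite('pics/crop_s.png',cv2.resize(s,None,fx=3.5,fy=3.5,interpolation=cv2.INTER_CUBIC))
# table-level things
T=load('top');S=load('scene')
def tri(pt,ps):
    o1,d1=ray(T,*pt);o2,d2=ray(S,*ps)
    A=np.c_[d1,-d2];x=np.linalg.lstsq(A,o2-o1,rcond=None)[0]
    p,q=o1+d1*x[0],o2+d2*x[1];return np.round((p+q)/2,3),round(np.linalg.norm(p-q),4)
for n,img,in(('T',T['img']),('S',S['img'])):
    hsv=cv2.cvtColor(img,cv2.COLOR_BGR2HSV)
    for nm,m in(('blue',cv2.inRange(hsv,(105,120,60),(125,255,255))),('dark',cv2.inRange(img,(0,0,0),(45,45,45)))):
        k,l,st,ce=cv2.connectedComponentsWithStats(m)
        for i in range(1,k):
            if 25<st[i,4]<3000 and 90<ce[i,1]<290:
                r=cv2.minAreaRect(np.argwhere(l==i)[:,::-1].astype(np.float32))
                print(n,nm,st[i].tolist(),ce[i].round(1),np.round(r[1],1),round(r[2],1))
```

```text
T blue [285, 165, 6, 17, 70] [287.5 173. ] [16.2  4.2] 83.7
T blue [230, 223, 38, 40, 908] [248.8 241.8] [37.3 36.6] 85.2
T dark [478, 131, 86, 59, 660] [498.6 165.2] [92.5 46.9] 27.4
T dark [411, 165, 43, 16, 285] [432.7 172.3] [43.2  7.1] 13.5
T dark [318, 184, 31, 7, 123] [333.3 186.9] [ 4.3 30.5] 82.2
T dark [124, 236, 37, 66, 822] [147.7 269.4] [32.5 65.6] 6.1
T dark [184, 238, 11, 29, 124] [188.9 252. ] [ 4.1 29.5] 13.0
T dark [232, 242, 29, 6, 102] [245.6 244.7] [ 3.7 28.3] 85.8
T dark [351, 246, 22, 22, 372] [361.3 256.2] [20.5 21.2] 45.0
S blue [384, 184, 45, 47, 1197] [406.3 209.5] [41.7 44.1] 6.3
S blue [342, 229, 6, 22, 103] [344.3 239.6] [ 4.6 21.3] 3.4
S dark [21, 102, 17, 34, 168] [ 30.8 118. ] [10.8 34.2] 16.4
S dark [277, 174, 15, 13, 64] [285.3 181.6] [12. 14.] 90.0
S dark [270, 177, 18, 14, 51] [276.9 185.4] [20.2  6.9] 33.7
S dark [474, 184, 12, 29, 150] [479.4 197.9] [ 5.3 28.2] 16.7
S dark [526, 184, 8, 15, 39] [530.2 191. ] [14.   6.8] 85.2
S dark [519, 196, 6, 23, 32] [520.7 206.6] [ 3.9 22.4] 9.5
S dark [141, 205, 47, 27, 275] [159.5 216.3] [48.5  8.2] 24.7
S dark [0, 215, 99, 75, 1480] [ 64.4 264.6] [ 52.  118.2] 53.1
```

View pics/crop_t.png

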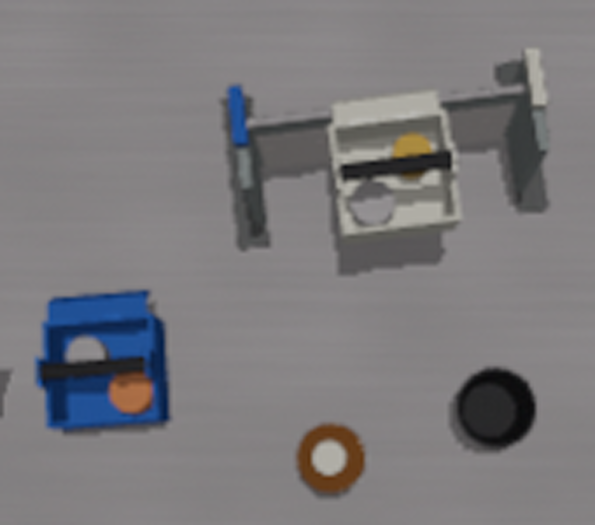

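View pics/crop_s.png

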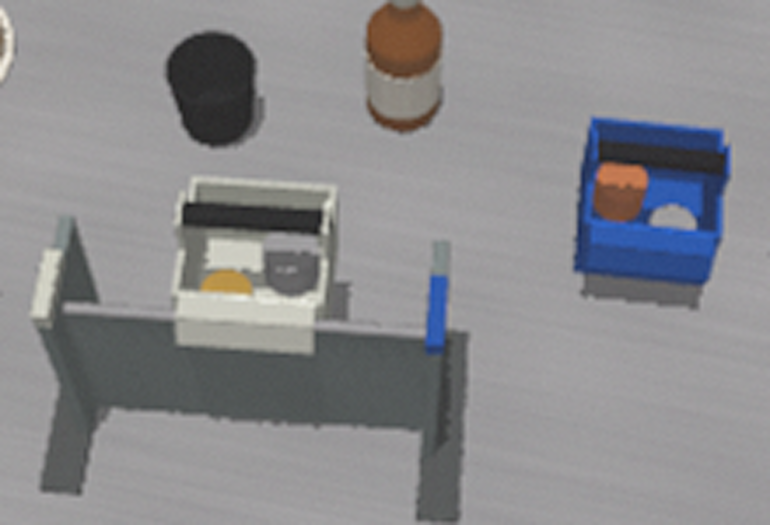

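The top crop shows the small hung white bin with its bar at (333,187) px, and the blue bin's bar at (246,245). The blue tag is at (288,173) and the white tag at (373,162). Both choices are confirmed.

Run:
```python
from h import *
T=load('top');S=load('scene')
f=lambda x,y:(x/3.5+220-.36,y/3.5+140-.36)
g=lambda x,y:(x/3.5+220-.36,y/3.5+150-.36)
bt=onz(T,*f(237,115),.191);wt=onz(T,*f(537,76),.191)
print('tags top',bt,wt,np.linalg.norm(bt-wt))
bts=onz(S,*g(437,276),.191)if 0 else None
d=wt-bt;print('yaw dir blue->white',np.degrees(np.arctan2(d[1],d[0])))
for nm,a,b,z in(('white',(342,171),(451,159),.196),('blue',(40,370),(144,366),.107)):
    A=onz(T,*f(*a),z);B=onz(T,*f(*b),z);e=A-B
    print(nm,(A+B)/2,'len',np.linalg.norm(e),'yaw',np.degrees(np.arctan2(e[1],e[0]))-90)
# scene bars top-face
for nm,a,b,z in(('white',(183,210),(322,212),.193),('blue',(727,160),(598,149),.104)):
    A=onz(S,*g(*a),z);B=onz(S,*g(*b),z);e=(B-A) 
    print('S',nm,(A+B)/2,'len',np.linalg.norm(e),np.degrees(np.arctan2(e[1],e[0])))
b1=onz(S,*g(438,277),.191);b2=onz(S,*g(434,347),.191);w1=onz(S,*g(52,251),.191);w2=onz(S,*g(38,321),.191)
print('S tags',b1,b2,w1,w2)
print('bottle',onz(T,*f(330,457),.16)[:2],'cup',onz(T,*f(495,408),.07)[:2])
```

```text
Traceback (most recent call last):
  File "h.py", line 13, in onz
    o,d=ray(c,u,v); return o+d*(z-o[2])/d[2]
        ~~~^^^^^^^
  File "h.py", line 11, in ray
    d=np.array(c['rotation'])@np.array([p[0],p[1],1]); return np.array(c['origin']),d
      ~~~~~~~~~~~~~~~~~~~~~~~^~~~~~~~~~~~~~~~~~~~~~~~
ValueError: matmul: Input operand 1 has a mismatch in its core dimension 0, with gufunc signature (n?,k),(k,m?)->(n?,m?) (size 3 is different from 4)
```

```bash
python3 - <<'E'
s=open('h.py').read()
s=s.replace("import numpy as np, cv2","import numpy as np, cv2\nfrom scipy.spatial.transform import Rotation\ndef RM(c): return Rotation.from_quat(np.roll(c['rotation'],-1)).as_matrix()")
s=s.replace("np.array(c['rotation'])@","RM(c)@").replace("R=np.array(c['rotation'])","R=RM(c)")
open('h.py','w').write(s)
E
cat > m.py <<'E'
from h import *
T=load('top');S=load('scene')
f=lambda x,y:(x/3.5+220-.36,y/3.5+140-.36)
g=lambda x,y:(x/3.5+220-.36,y/3.5+150-.36)
bt=onz(T,*f(237,115),.191);wt=onz(T,*f(537,76),.191)
print('tags top',bt,wt,np.linalg.norm(bt-wt))
d=bt-wt;print('rack yaw',np.degrees(np.arctan2(d[1],d[0]))-90)
for nm,a,b,z in(('white',(342,171),(451,159),.196),('blue',(40,370),(144,366),.107)):
    A=onz(T,*f(*a),z);B=onz(T,*f(*b),z);e=A-B
    print(nm,(A+B)/2,'len',np.linalg.norm(e),'yaw',np.degrees(np.arctan2(e[1],e[0]))-90)
for nm,a,b,z in(('white',(183,210),(322,212),.196),('blue',(598,145),(727,154),.107)):
    A=onz(S,*g(*a),z);B=onz(S,*g(*b),z);e=(B-A)
    print('S',nm,(A+B)/2,'len',np.linalg.norm(e),np.degrees(np.arctan2(e[1],e[0]))-90)
b1=onz(S,*g(438,277),.191);b2=onz(S,*g(434,327),.191);w1=onz(S,*g(52,251),.191);w2=onz(S,*g(38,321),.191)
print('S tags',b1,b2,w1,w2)
print('bottle',onz(T,*f(330,457),.16)[:2],'cup',onz(T,*f(495,408),.07)[:2])
E
python3 m.py
```

```text
tags top [0.62449516 0.15489737 0.191     ] [ 0.65807397 -0.09367124  0.191     ] 0.25082641134445505
rack yaw 7.693438349280626
white [0.58103147 0.02330289 0.196     ] len 0.08949145361764552 yaw 6.506648003324102
blue [0.42103508 0.28506638 0.107     ] len 0.0908530321044365 yaw 2.533609965761201
S white [0.58398821 0.02594685 0.196     ] len 0.09064050274476071 11.12521364224095
S blue [0.41993224 0.28673365 0.107     ] len 0.09335171134323376 7.213619775381261
S tags [0.60392023 0.15286709 0.191     ] [0.63940186 0.15715981 0.191     ] [ 0.63745912 -0.09426765  0.191     ] [ 0.6876392  -0.08703577  0.191     ]
bottle [0.34591084 0.07703193] cup [ 0.38980369 -0.06694897]
```

Both views agree on the following:
- Rack origin is about (0.641, 0.031), yaw 7.7°, with the white tag at −y.
- The white bar is at about rack y 0.
- The blue bar is at about (0.4205, 0.286), yaw about 5°.

I'll close the fingers and go above the gap between the white bin and the blue-tagged plate.

Call:
drive_tool([
  {"tx": 27, "ty": -29.6, "tz": 2, "az": -4.25, "claw": 1},
  {"tx": 27, "ty": -29.6, "tz": 2, "az": -4.25, "claw": 1},
  {"tx": 27, "ty": -29.6, "tz": 2, "az": -4.25, "claw": 1},
  {"tx": 27, "ty": -29.6, "tz": 2, "az": -4.25, "claw": 1},
  {"tx": 27, "ty": -29.6, "tz": 2, "az": -4.25, "claw": 1},
  {"tx": 27, "ty": -29.6, "tz": 2, "az": -4.25, "claw": 1},
  {"tx": 27, "ty": -29.6, "tz": 2, "az": -4.25, "claw": 1},
  {"tx": 27, "ty": -29.6, "tz": 2, "az": -4.25, "claw": 1},
  {"tx": 27, "ty": -29.6, "tz": 2, "az": -4.25, "claw": 1},
  {"tx": 27, "ty": -29.6, "tz": 2, "az": -4.25, "claw": 1},
  {"tx": 27, "ty": -29.6, "tz": 2, "az": -4.25, "claw": 1},
  {"tx": 27, "ty": -29.6, "tz": 2, "az": -4.25, "claw": 1},
  {"tx": 27, "ty": -29.6, "tz": 2, "az": -4.25, "claw": 1},
  {"tx": 27, "ty": -29.6, "tz": 2, "az": -4.25, "claw": 1},
  {"claw": 1},
])

```text
invalid input
```

Call:
drive_tool([
  {"tx": 27, "ty": -29.6, "tz": 2, "ax": 0, "ay": 0, "az": -4.25, "claw": 1},
  {"tx": 27, "ty": -29.6, "tz": 2, "ax": 0, "ay": 0, "az": -4.25, "claw": 1},
], squeeze=40)

```text
time_s: 0.3
eef_pos: [0.2769, 0.4702, 0.2565]
eef_rot: [-0.0, 0.27, 0.963, -0.001]
force: [1.4, 0.5, 0.9]
gripper_width: 0.059
```

Call:
drive_tool([
  {"tx": 27, "ty": -29.6, "tz": 2, "ax": 0, "ay": 0, "az": -4.25, "claw": 1},
  {"tx": 27, "ty": -29.6, "tz": 2, "ax": 0, "ay": 0, "az": -4.25, "claw": 1},
  {"tx": 27, "ty": -29.6, "tz": 2, "ax": 0, "ay": 0, "az": -4.25, "claw": 1},
  {"tx": 27, "ty": -29.6, "tz": 2, "ax": 0, "ay": 0, "az": -4.25, "claw": 1},
  {"tx": 27, "ty": -29.6, "tz": 2, "ax": 0, "ay": 0, "az": -4.25, "claw": 1},
  {"tx": 27, "ty": -29.6, "tz": 2, "ax": 0, "ay": 0, "az": -4.25, "claw": 1},
  {"tx": 27, "ty": -29.6, "tz": 2, "ax": 0, "ay": 0, "az": -4.25, "claw": 1},
  {"tx": 27, "ty": -29.6, "tz": 2, "ax": 0, "ay": 0, "az": -4.25, "claw": 1},
  {"tx": 27, "ty": -29.6, "tz": 2, "ax": 0, "ay": 0, "az": -4.25, "claw": 1},
  {"tx": 27, "ty": -29.6, "tz": 2, "ax": 0, "ay": 0, "az": -4.25, "claw": 1},
  {"tx": 27, "ty": -29.6, "tz": 2, "ax": 0, "ay": 0, "az": -4.25, "claw": 1},
  {"tx": 27, "ty": -29.6, "tz": 2, "ax": 0, "ay": 0, "az": -4.25, "claw": 1},
  {"tx": 0, "ty": 0, "tz": 0, "ax": 0, "ay": 0, "az": 0, "claw": 1},
], squeeze=40)

```text
time_s: 1.6
eef_pos: [0.6039, 0.1112, 0.2806]
eef_rot: [0.001, 0.661, 0.751, -0.0]
force: [-0.2, 0.2, 0.2]
gripper_width: -0.0
```

Call:
drive_tool([
  {"tx": -1, "ty": 1, "tz": -35, "ax": 0, "ay": 0, "az": 0.4, "claw": 1},
  {"tx": 0, "ty": 0, "tz": -35, "ax": 0, "ay": 0, "az": 0, "claw": 1},
  {"tx": 0, "ty": 0, "tz": -30, "ax": 0, "ay": 0, "az": 0, "claw": 1},
  {"tx": 0, "ty": 0, "tz": -15, "ax": 0, "ay": 0, "az": 0, "claw": 1},
  {"tx": 0, "ty": 0, "tz": -5, "ax": 0, "ay": 0, "az": 0, "claw": 1},
  {"tx": 0, "ty": 0, "tz": 0, "ax": 0, "ay": 0, "az": 0, "claw": 1},
])

```text
time_s: 2.2
eef_pos: [0.6002, 0.1168, 0.1612]
eef_rot: [-0.0, 0.656, 0.755, -0.0]
force: [-0.5, -0.3, 0.0]
gripper_width: 0.0003
```

Call:
drive_tool([
  {"tx": 1.3, "ty": -9.9, "tz": 0, "ax": 0, "ay": 0, "az": 0, "claw": 1},
  {"tx": 1.1, "ty": -7.9, "tz": 0, "ax": 0, "ay": 0, "az": 0, "claw": 1},
  {"tx": 0.8, "ty": -5.9, "tz": 0, "ax": 0, "ay": 0, "az": 0, "claw": 1},
  {"tx": 0.8, "ty": -5.9, "tz": 0, "ax": 0, "ay": 0, "az": 0, "claw": 1},
  {"tx": 0.8, "ty": -5.9, "tz": 0, "ax": 0, "ay": 0, "az": 0, "claw": 1},
])

```text
time_s: 2.7
eef_pos: [0.6053, 0.0817, 0.1623]
eef_rot: [-0.001, 0.656, 0.755, 0.001]
force: [0.1, 4.8, 2.2]
gripper_width: -0.0002
```

Call:
drive_tool([
  {"tx": 0.9, "ty": -6.9, "tz": 0, "ax": 0, "ay": 0, "az": 0, "claw": 1},
  {"tx": 0.9, "ty": -6.9, "tz": 0, "ax": 0, "ay": 0, "az": 0, "claw": 1},
  {"tx": 0.9, "ty": -6.9, "tz": 0, "ax": 0, "ay": 0, "az": 0, "claw": 1},
  {"tx": 0.9, "ty": -6.9, "tz": 0, "ax": 0, "ay": 0, "az": 0, "claw": 1},
  {"tx": 0.9, "ty": -6.9, "tz": 0, "ax": 0, "ay": 0, "az": 0, "claw": 1},
  {"tx": 0.9, "ty": -6.9, "tz": 0, "ax": 0, "ay": 0, "az": 0, "claw": 1},
  {"tx": 0.7, "ty": -4.9, "tz": 0, "ax": 0, "ay": 0, "az": 0, "claw": 1},
  {"tx": 0, "ty": 0, "tz": 0, "ax": 0, "ay": 0, "az": 0, "claw": 1},
])

```text
time_s: 3.5
eef_pos: [0.6115, 0.0342, 0.1618]
eef_rot: [0.0, 0.656, 0.755, 0.0]
force: [-0.7, 1.8, 0.9]
gripper_width: 0.0001
```

Call:
drive_tool([
  {"tx": 0.4, "ty": -3, "tz": 0, "ax": 0, "ay": 0, "az": 0, "claw": 1},
  {"tx": 0.4, "ty": -3, "tz": 0, "ax": 0, "ay": 0, "az": 0, "claw": 1},
  {"tx": 0.4, "ty": -3, "tz": 0, "ax": 0, "ay": 0, "az": 0, "claw": 1},
  {"tx": 0.4, "ty": -3, "tz": 0, "ax": 0, "ay": 0, "az": 0, "claw": 1},
])

```text
time_s: 3.9
eef_pos: [0.6127, 0.0236, 0.1616]
eef_rot: [-0.001, 0.656, 0.755, 0.001]
force: [-0.7, 5.2, 3.8]
gripper_width: 0.0001
```

Run:
```python
from h import *
c=shot('scene'); cv2.imwrite('pics/s1.png',cv2.resize(c['img'][170:300,200:380],None,fx=4,fy=4,interpolation=cv2.INTER_CUBIC))
```

```text
(no output)
```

View pics/s1.png

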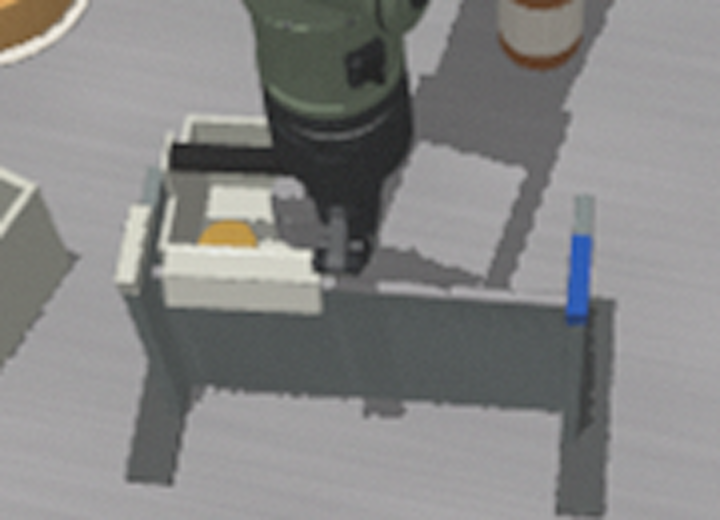

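The white bin is still hooked, level and nearly at the white plate (lip edge at crop (162,270), plate at about (150,270)). I'll push the last few millimetres slowly.

Call:
drive_tool([
  {"tx": 0.2, "ty": -1.5, "tz": 0, "ax": 0, "ay": 0, "az": 0, "claw": 1},
  {"tx": 0.2, "ty": -1.5, "tz": 0, "ax": 0, "ay": 0, "az": 0, "claw": 1},
  {"tx": 0.2, "ty": -1.5, "tz": 0, "ax": 0, "ay": 0, "az": 0, "claw": 1},
])

```text
time_s: 4.25
eef_pos: [0.613, 0.0212, 0.1615]
eef_rot: [-0.002, 0.656, 0.755, 0.002]
force: [-1.5, 14.5, 4.4]
gripper_width: 0.0002
```

Contact with the plate is felt (14.5 N). I'll back off, lift, and move over the blue bin with the claw opening.

Call:
drive_tool([
  {"tx": -1, "ty": 8, "tz": 0, "ax": 0, "ay": 0, "az": 0, "claw": 1},
  {"tx": -2, "ty": 17, "tz": 0, "ax": 0, "ay": 0, "az": 0, "claw": 1},
  {"tx": 0, "ty": 0, "tz": 30, "ax": 0, "ay": 0, "az": 0, "claw": 1},
  {"tx": 0, "ty": 0, "tz": 40, "ax": 0, "ay": 0, "az": 0, "claw": 1},
  {"tx": 0, "ty": 0, "tz": 40, "ax": 0, "ay": 0, "az": 0, "claw": 1},
  {"tx": -23, "ty": 29, "tz": 5, "ax": 0, "ay": 0, "az": 0, "claw": 0.7},
  {"tx": -24, "ty": 30, "tz": 0, "ax": 0, "ay": 0, "az": 0, "claw": 0.3},
  {"tx": -24, "ty": 30, "tz": 0, "ax": 0, "ay": 0, "az": 0, "claw": 0},
  {"tx": -24, "ty": 30, "tz": 0, "ax": 0, "ay": 0, "az": 0, "claw": 0},
  {"tx": -24, "ty": 30, "tz": 0, "ax": 0, "ay": 0, "az": -1, "claw": 0},
  {"tx": -24, "ty": 30, "tz": 0, "ax": 0, "ay": 0, "az": -1, "claw": 0},
  {"tx": -24, "ty": 30, "tz": 0, "ax": 0, "ay": 0, "az": -0.5, "claw": 0},
  {"tx": -23, "ty": 31, "tz": 0, "ax": 0, "ay": 0, "az": 0, "claw": 0},
  {"tx": 0, "ty": 0, "tz": 0, "ax": 0, "ay": 0, "az": 0, "claw": 0},
])

```text
time_s: 5.65
eef_pos: [0.4174, 0.2862, 0.2762]
eef_rot: [-0.0, 0.67, 0.743, -0.0]
force: [0.2, -0.1, 0.1]
gripper_width: 0.0854
```

Call:
drive_tool([
  {"tx": 3, "ty": 0, "tz": -40, "ax": 0, "ay": 0, "az": 0, "claw": 0.3},
  {"tx": 0, "ty": 0, "tz": -40, "ax": 0, "ay": 0, "az": 0, "claw": 0.3},
  {"tx": 0, "ty": 0, "tz": -40, "ax": 0, "ay": 0, "az": 0, "claw": 0.3},
  {"tx": 0, "ty": 0, "tz": -30, "ax": 0, "ay": 0, "az": 0, "claw": 0.3},
  {"tx": 0, "ty": 0, "tz": -16, "ax": 0, "ay": 0, "az": 0, "claw": 0.3},
  {"tx": 0, "ty": 0, "tz": -4, "ax": 0, "ay": 0, "az": 0, "claw": 0.3},
  {"tx": 0, "ty": 0, "tz": 0, "ax": 0, "ay": 0, "az": 0, "claw": 0.3},
])

```text
time_s: 6.35
eef_pos: [0.4234, 0.2827, 0.1058]
eef_rot: [0.0, 0.672, 0.74, -0.001]
force: [-0.3, 0.1, 0.0]
gripper_width: 0.0603
```

Run:
```python
from h import *
c=shot('scene'); cv2.imwrite('pics/s2.png',cv2.resize(c['img'][140:270,330:510],None,fx=4,fy=4,interpolation=cv2.INTER_CUBIC))
```

```text
(no output)
```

View pics/s2.png

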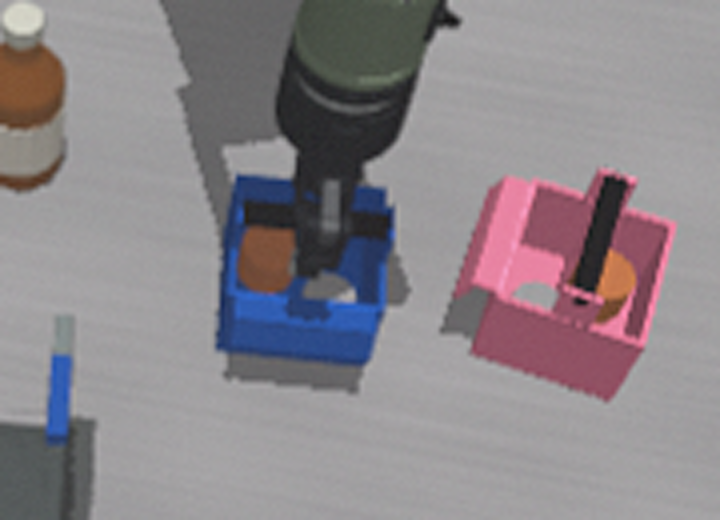

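The fingers straddle the blue bar near its middle (crop (325,220)). Close and lift.

Call:
drive_tool([
  {"tx": 0, "ty": 0, "tz": 0, "ax": 0, "ay": 0, "az": 0, "claw": 1},
  {"tx": 0, "ty": 0, "tz": 0, "ax": 0, "ay": 0, "az": 0, "claw": 1},
  {"tx": 0, "ty": 0, "tz": 0, "ax": 0, "ay": 0, "az": 0, "claw": 1},
  {"tx": 0, "ty": 0, "tz": 0, "ax": 0, "ay": 0, "az": 0, "claw": 1},
  {"tx": 0, "ty": 0, "tz": 10, "ax": 0, "ay": 0, "az": 0, "claw": 1},
  {"tx": 0, "ty": 0, "tz": 25, "ax": 0, "ay": 0, "az": 0, "claw": 1},
  {"tx": 0, "ty": 0, "tz": 40, "ax": 0, "ay": 0, "az": 0, "claw": 1},
  {"tx": 0, "ty": 0, "tz": 40, "ax": 0, "ay": 0, "az": 0, "claw": 1},
  {"tx": 0, "ty": 0, "tz": 40, "ax": 0, "ay": 0, "az": 0, "claw": 1},
  {"tx": 0, "ty": 0, "tz": 40, "ax": 0, "ay": 0, "az": 0, "claw": 1},
  {"tx": 0, "ty": 0, "tz": 15, "ax": 0, "ay": 0, "az": 0, "claw": 1},
  {"tx": 0, "ty": 0, "tz": 0, "ax": 0, "ay": 0, "az": 0, "claw": 1},
], squeeze=70)

```text
time_s: 7.6
eef_pos: [0.4247, 0.2838, 0.3199]
eef_rot: [0.001, 0.672, 0.741, 0.003]
force: [0.3, -0.2, -3.7]
gripper_width: 0.0127
```

Run:
```python
from h import *
a=shot('scene')['img'][130:270,300:480];b=shot('top')['img'][140:280,190:390]
k=dict(fx=4,fy=4,interpolation=cv2.INTER_CUBIC)
cv2.imwrite('pics/m3.png',np.hstack([cv2.resize(a,(400,311)),cv2.resize(b,(400,311))]) if 0 else cv2.resize(np.hstack([a,b]),(798,294),interpolation=cv2.INTER_CUBIC))
```

```text
(no output)
```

View pics/m3.png

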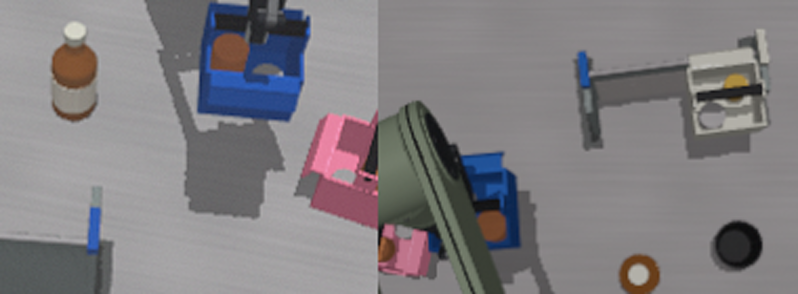

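The blue bin is held level and clear of everything, and the white bin sits at the plate. I'll refine the rail line from the bar silhouettes, since a silhouette's centre is the bar centre's projection.

Run:
```python
from h import *
T=load('top');S=load('scene')
def bar(c,box,z):
    x0,y0,x1,y1=box; im=cv2.resize(c['img'][y0:y1,x0:x1],None,fx=4,fy=4,interpolation=cv2.INTER_CUBIC)
    m=cv2.inRange(im,(0,0,0),(75,75,75)); k,l,st,ce=cv2.connectedComponentsWithStats(m)
    i=1+st[1:,4].argmax(); r=cv2.minAreaRect(np.argwhere(l==i)[:,::-1].astype(np.float32))
    u,v=r[0][0]/4+x0-.4,r[0][1]/4+y0-.4
    print((round(u,1),round(v,1)),np.array(r[1])/4,r[2],onz(c,u,v,z).round(4))
bar(T,(345,172,385,197),.189)
print([round(x,1) for x in proj(T,[[.5858+.0094,.0231-.069,.189]])[0]])
S_=proj(S,[[.595,-.046,.189],[.6413,.0306,.16]]);print(S_)
u,v=S_[0].astype(int); bar(S,(u-30,v-14,u+30,v+14),.189)
# rail: gray top edge profile in both cameras, at 3 points of rack y in free part
for n,c in(('T',T),('S',S)):
  for yy in(.02,.05,.08):
    P=np.array([[.6413-.134*yy+.991*t,.0306+.991*yy+.134*t,.16] for t in np.arange(-.02,.021,.002)])
    q=proj(c,P).astype(np.float32); g=cv2.cvtColor(c['img'],cv2.COLOR_BGR2GRAY)
    print(n,yy,cv2.remap(g,q[:,0],q[:,1],cv2.INTER_LINEAR).ravel().tolist())
```

```text
(358.4, 183.6) [ 6.22219515 28.30251503] 83.04703521728516 [ 0.5921 -0.0501  0.189 ]
[np.float64(356.9), np.float64(182.6)]
[[260.4537364  209.89143054]
 [288.52909605 239.49293527]]
(np.float64(261.4), np.float64(209.8)) [39.34375381  7.01728153] 3.3664605617523193 [ 0.5943 -0.044   0.189 ]
T 0.02 [93, 94, 95, 94, 84, 72, 65, 69, 82, 113, 130, 135, 135, 135, 134, 135, 135, 135, 135, 136, 137]
T 0.05 [94, 94, 95, 89, 81, 71, 66, 68, 93, 116, 138, 135, 133, 132, 134, 135, 134, 135, 136, 136, 136]
T 0.08 [94, 95, 95, 92, 82, 72, 65, 63, 85, 115, 131, 133, 127, 129, 132, 135, 136, 136, 135, 136, 136]
S 0.02 [161, 161, 161, 161, 161, 160, 161, 161, 156, 152, 151, 166, 163, 141, 108, 83, 85, 89, 89, 87, 87]
S 0.05 [161, 160, 161, 161, 161, 161, 162, 161, 155, 150, 150, 161, 161, 143, 110, 85, 86, 88, 89, 89, 90]
S 0.08 [164, 162, 160, 160, 161, 162, 162, 162, 159, 153, 151, 163, 161, 142, 109, 85, 85, 87, 88, 89, 89]
```

Call:
drive_tool([
  {"tx": 8, "ty": -12, "tz": 0, "ax": 0, "ay": 0, "az": 0, "claw": 1},
  {"tx": 15, "ty": -21, "tz": 0, "ax": 0, "ay": 0, "az": 0, "claw": 1},
  {"tx": 17, "ty": -24, "tz": 0, "ax": 0, "ay": 0, "az": 0.4, "claw": 1},
  {"tx": 17, "ty": -24, "tz": 0, "ax": 0, "ay": 0, "az": 0.4, "claw": 1},
  {"tx": 17, "ty": -24, "tz": 0, "ax": 0, "ay": 0, "az": 0.4, "claw": 1},
  {"tx": 17, "ty": -24, "tz": 0, "ax": 0, "ay": 0, "az": 0.4, "claw": 1},
  {"tx": 17, "ty": -24, "tz": 0, "ax": 0, "ay": 0, "az": 0.4, "claw": 1},
  {"tx": 17, "ty": -24, "tz": 0, "ax": 0, "ay": 0, "az": 0, "claw": 1},
  {"tx": 14, "ty": -20, "tz": 0, "ax": 0, "ay": 0, "az": 0, "claw": 1},
  {"tx": 8, "ty": -12, "tz": 0, "ax": 0, "ay": 0, "az": 0, "claw": 1},
  {"tx": 5, "ty": -7, "tz": 0, "ax": 0, "ay": 0, "az": 0, "claw": 1},
  {"tx": 0, "ty": 0, "tz": 0, "ax": 0, "ay": 0, "az": 0, "claw": 1},
  {"tx": 0, "ty": 0, "tz": 0, "ax": 0, "ay": 0, "az": 0, "claw": 1},
])

```text
time_s: 9.0
eef_pos: [0.5748, 0.0678, 0.3158]
eef_rot: [-0.001, 0.659, 0.752, -0.0]
force: [-0.7, 0.3, -3.4]
gripper_width: 0.0125
```

Run:
```python
from h import *
print(robot.state()['eef_pos'],robot.state()['eef_rot'])
c=shot('scene'); cv2.imwrite('pics/s4.png',cv2.resize(c['img'][130:280,200:380],None,fx=4,fy=4,interpolation=cv2.INTER_CUBIC))
```

```text
[0.57483105 0.06776765 0.31578033] [-7.69460430e-04  6.58828261e-01  7.52292953e-01 -2.05931275e-04]
```

View pics/s4.png

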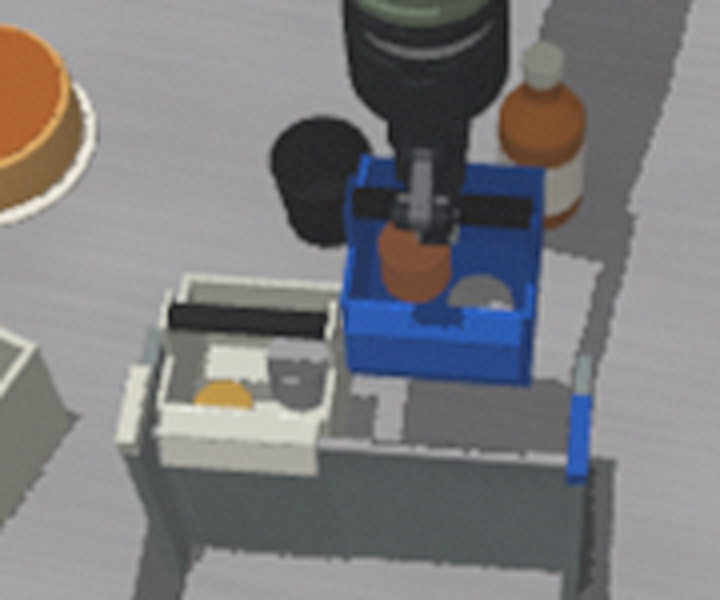

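Run:
```python
from h import *
S=load('scene'); e=np.array([.991,.134]);n=np.array([-.134,.991]);o=np.array([.6413,.0306])
def r(x,y,z,l):
    p=onz(S,x/4+200-.4,y/4+130-.4,z); d=p[:2]-o; print(l,p.round(4),'rack',(d@e).round(4),(d@n).round(4)); return p
for z in(.308,.312): 
    r(443,207,z,'bar mid'); A=r(532,211,z,'barR');B=r(354,203,z,'barL'); print(np.linalg.norm(A-B),np.degrees(np.arctan2(*(A-B)[1::-1]))-90)
r(248,320,.189,'white bar')
t=np.array([.5748,.0678])-o; print('tcp rack',t@e,t@n)
```

```text
bar mid [0.5727 0.0704 0.308 ] rack -0.0627 0.0486
barR [0.5655 0.1159 0.308 ] rack -0.0636 0.0947
barL [0.5799 0.0247 0.308 ] rack -0.0617 0.0023
0.09240408017251484 8.908510822050545
bar mid [0.5753 0.0711 0.312 ] rack -0.0599 0.049
barR [0.5682 0.1165 0.312 ] rack -0.0609 0.0949
barL [0.5825 0.0256 0.312 ] rack -0.059 0.003
0.09193038805252919 8.908510822050587
white bar [ 0.5937 -0.0436  0.189 ] rack -0.0571 -0.0672
tcp rack -0.060916700000000004 0.045776199999999996
```

Call:
drive_tool([
  {"tx": 1, "ty": 0, "tz": -15, "ax": 0, "ay": 0, "az": 0, "claw": 1},
  {"tx": 1, "ty": 0, "tz": -25, "ax": 0, "ay": 0, "az": 0, "claw": 1},
  {"tx": 0, "ty": 0, "tz": -25, "ax": 0, "ay": 0, "az": 0, "claw": 1},
  {"tx": 0, "ty": 0, "tz": -15, "ax": 0, "ay": 0, "az": 0, "claw": 1},
  {"tx": 0, "ty": 0, "tz": 0, "ax": 0, "ay": 0, "az": 0, "claw": 1},
  {"tx": 0, "ty": 0, "tz": 0, "ax": 0, "ay": 0, "az": 0, "claw": 1},
])

```text
time_s: 9.65
eef_pos: [0.5774, 0.0675, 0.2363]
eef_rot: [-0.0, 0.659, 0.752, 0.0]
force: [-0.3, 0.8, -2.6]
gripper_width: 0.0127
```

Call:
drive_tool([
  {"tx": 0, "ty": 0, "tz": -8, "ax": 0, "ay": 0, "az": 0, "claw": 1},
  {"tx": 0, "ty": 0, "tz": -8, "ax": 0, "ay": 0, "az": 0, "claw": 1},
  {"tx": 0, "ty": 0, "tz": -6, "ax": 0, "ay": 0, "az": 0, "claw": 1},
  {"tx": 0, "ty": 0, "tz": -5, "ax": 0, "ay": 0, "az": 0, "claw": 1},
  {"tx": 0, "ty": 0, "tz": 0, "ax": 0, "ay": 0, "az": 0, "claw": 1},
])

```text
time_s: 10.15
eef_pos: [0.5768, 0.0671, 0.2081]
eef_rot: [-0.001, 0.659, 0.752, -0.001]
force: [-0.7, 0.6, -3.3]
gripper_width: 0.0124
```

Run:
```python
from h import *
c=shot('scene'); cv2.imwrite('pics/s5.png',cv2.resize(c['img'][150:280,200:380],None,fx=4,fy=4,interpolation=cv2.INTER_CUBIC))
```

```text
(no output)
```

View pics/s5.png

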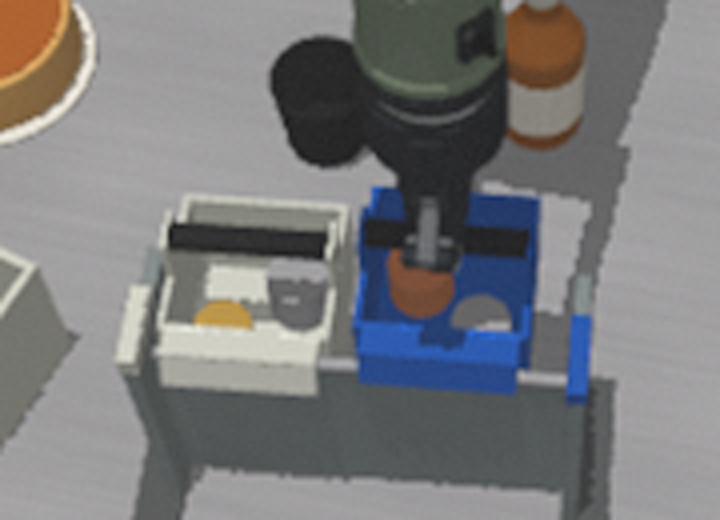

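The blue lip covers the rail (crop (360–520, 385)), so it is on the far side with no contact yet. I'll lower the rest slowly.

Call:
drive_tool([
  {"tx": 0.5, "ty": 0, "tz": -3, "ax": 0, "ay": 0, "az": 0, "claw": 1},
  {"tx": 0.5, "ty": 0, "tz": -3, "ax": 0, "ay": 0, "az": 0, "claw": 1},
  {"tx": 0.5, "ty": 0, "tz": -2, "ax": 0, "ay": 0, "az": 0, "claw": 1},
  {"tx": 0, "ty": 0, "tz": -2, "ax": 0, "ay": 0, "az": 0, "claw": 1},
  {"tx": 0, "ty": 0, "tz": 0, "ax": 0, "ay": 0, "az": 0, "claw": 1},
])

```text
time_s: 10.7
eef_pos: [0.5794, 0.0672, 0.1993]
eef_rot: [0.0, 0.659, 0.752, 0.0]
force: [1.1, 0.9, -3.8]
gripper_width: 0.0131
```

Call:
drive_tool([
  {"tx": 0, "ty": 0, "tz": -1.5, "ax": 0, "ay": 0, "az": 0, "claw": 1},
  {"tx": 0, "ty": 0, "tz": -1.5, "ax": 0, "ay": 0, "az": 0, "claw": 1},
  {"tx": 0, "ty": 0, "tz": 0, "ax": 0, "ay": 0, "az": 0, "claw": 1},
])

```text
time_s: 11.0
eef_pos: [0.5799, 0.0672, 0.1968]
eef_rot: [0.001, 0.659, 0.752, 0.001]
force: [3.5, -0.3, -2.5]
gripper_width: 0.0125
```

Call:
drive_tool([
  {"tx": 1.5, "ty": 0.2, "tz": 0, "ax": 0, "ay": 0, "az": 0, "claw": 1},
  {"tx": 0.5, "ty": 0, "tz": -1.5, "ax": 0, "ay": 0, "az": 0, "claw": 1},
  {"tx": 0, "ty": 0, "tz": -1, "ax": 0, "ay": 0, "az": 0, "claw": 1},
  {"tx": 0, "ty": 0, "tz": 0, "ax": 0, "ay": 0, "az": 0, "claw": 1},
])

```text
time_s: 11.4
eef_pos: [0.5811, 0.0674, 0.1955]
eef_rot: [0.0, 0.659, 0.752, 0.0]
force: [-2.5, 0.3, 5.7]
gripper_width: 0.0125
```

The rail now carries the bin (+5.7 N at the expected height). Release gently and check.

Call:
drive_tool([
  {"tx": 0, "ty": 0, "tz": 0, "ax": 0, "ay": 0, "az": 0, "claw": 0.8},
  {"tx": 0, "ty": 0, "tz": 0, "ax": 0, "ay": 0, "az": 0, "claw": 0.65},
  {"tx": 0, "ty": 0, "tz": 0, "ax": 0, "ay": 0, "az": 0, "claw": 0.5},
  {"tx": 0, "ty": 0, "tz": 0, "ax": 0, "ay": 0, "az": 0, "claw": 0.5},
  {"tx": 0, "ty": 0, "tz": 0, "ax": 0, "ay": 0, "az": 0, "claw": 0.5},
])

```text
time_s: 11.9
eef_pos: [0.5808, 0.0674, 0.1935]
eef_rot: [-0.0, 0.659, 0.752, -0.0]
force: [0.0, 0.5, -0.8]
gripper_width: 0.0426
```

Call:
drive_tool([
  {"tx": 0, "ty": 0, "tz": 10, "ax": 0, "ay": 0, "az": 0, "claw": 0.5},
  {"tx": 0, "ty": 0, "tz": 20, "ax": 0, "ay": 0, "az": 0, "claw": 0.5},
  {"tx": 0, "ty": 0, "tz": 40, "ax": 0, "ay": 0, "az": 0, "claw": 0.5},
  {"tx": 0, "ty": 0, "tz": 40, "ax": 0, "ay": 0, "az": 0, "claw": 0.5},
  {"tx": -30, "ty": 30, "tz": 20, "ax": 0, "ay": 0, "az": 0, "claw": 0.5},
  {"tx": -30, "ty": 35, "tz": 0, "ax": 0, "ay": 0, "az": 0, "claw": 0.5},
  {"tx": -30, "ty": 35, "tz": 0, "ax": 0, "ay": 0, "az": 0, "claw": 0.5},
  {"tx": -30, "ty": 35, "tz": 0, "ax": 0, "ay": 0, "az": 0, "claw": 0.5},
  {"tx": -30, "ty": 35, "tz": 0, "ax": 0, "ay": 0, "az": 0, "claw": 0.5},
  {"tx": 0, "ty": 0, "tz": 0, "ax": 0, "ay": 0, "az": 0, "claw": 0.5},
])

```text
time_s: 12.9
eef_pos: [0.4276, 0.2409, 0.325]
eef_rot: [-0.001, 0.656, 0.754, 0.001]
force: [0.7, -0.2, -1.3]
gripper_width: 0.0426
```

Run:
```python
from h import *
a=shot('scene');b=shot('top')
A=cv2.resize(a['img'][170:290,220:370],(500,400),interpolation=cv2.INTER_CUBIC);B=cv2.resize(b['img'][145:225,275:385],(550,400),interpolation=cv2.INTER_CUBIC)
cv2.imwrite('pics/f.png',np.hstack([A[:,50:450],B[:,60:460]]))
def bar(c,box,z):
    x0,y0,x1,y1=box; im=cv2.resize(c['img'][y0:y1,x0:x1],None,fx=4,fy=4,interpolation=cv2.INTER_CUBIC)
    m=cv2.inRange(im,(0,0,0),(75,75,75)); k,l,st,ce=cv2.connectedComponentsWithStats(m)
    for i in 1+np.argsort(-st[1:,4])[:2]:
        r=cv2.minAreaRect(np.argwhere(l==i)[:,::-1].astype(np.float32)); u,v=r[0][0]/4+x0-.4,r[0][1]/4+y0-.4
        p=onz(c,u,v,z)[:2]-[.6413,.0306]; print((round(u,1),round(v,1)),np.array(r[1])/4,round(r[2],1),'rack',(p@[.991,.134]).round(4),(p@[-.134,.991]).round(4))
bar(b,(295,172,385,200),.189); bar(a,(238,198,340,230),.189)
```

```text
(317.3, 189.1) [ 7.35035324 31.68889809] 82.6 rack -0.0601 0.0458
(356.8, 183.8) [ 6.23274517 31.4738102 ] 82.9 rack -0.0596 -0.0688
(310.9, 213.1) [39.86999893  7.62898397] 3.2 rack -0.0566 0.0468
(261.4, 209.8) [39.35877228  7.03212881] 3.4 rack -0.0566 -0.0676
```

View pics/f.png

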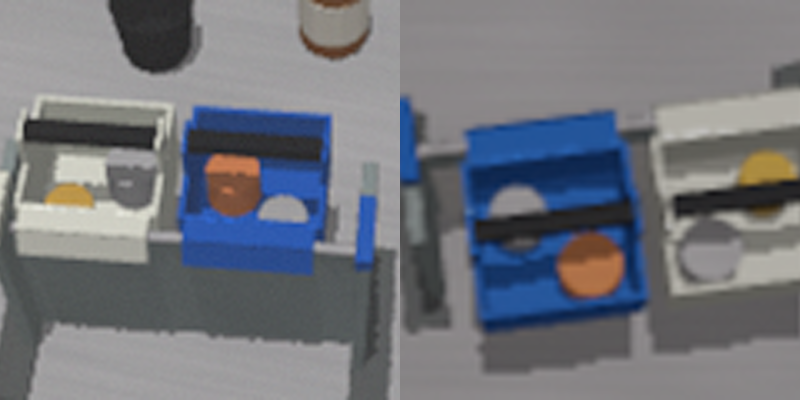

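Both bins hang on the same line and at the same yaw. Their bars are within 0.5 mm of each other across the rail in both views, at y of about +46 and −69 mm. The robot is clear, so I'm handing in.

```bash
python3 -c "
from cell import robot
print(robot.job_done(),robot.state()['time_s'])"
```

```text
the job is handed in; nothing more can be done
the job is handed in; nothing more can be done
```

I slid the white bin along the rail, still hooked, until it met the white-tagged end plate; the push force rose to about 14 N at contact. I then picked up the blue bin by its bar, lifted its lip over the rail and hung it in the space beside the blue tag. I handed the job in at about 13 s; it reports no verdict.

**Last checks:**
- **Alignment:** both bars lie on the same line to within 0.5 mm across the rail in each camera, with the same yaw.
- **Position along the rail:** white is at y of about −69 mm and blue at about +46 mm, leaving roughly 15 mm between the bins.
- **Obstacles and robot:** the arm never went near the bottle, cup or cake. The bottle and cup look unmoved; the last picture did not show the cake. The gripper was about 0.2 m clear of the bins at hand-in.

**Disagreements:**
- The two cameras differ by about 3 mm in the absolute distance across the rail (−60 against −57 mm).
- The push contact came about 3 mm earlier than the camera estimate of the plate.
- While lowering the blue bin, its lip first rubbed on the rail at 3.5 N, so I shifted it 2 mm before it seated.

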